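# Lock the tablet stand and wipe the screen

## Task

Lock the tablet stand by pressing its lever down until it snaps past its catch and stays down. Then take the wiper from its tray and wipe along the middle of the sloping screen, from the lever's end right across to the other end, with the pad flat on the glass under light, steady pressure all the way. Finally put the wiper back flat in its tray, pad down, and leave the other things on the counter as they are.

Things in the scene. Friction and masses are not known exactly. Their poses are not given: they have to be found in the camera images.
- tablet: Black tablet 200 x 130 x 9 mm, lying across an aluminium stand; screen faces the robot, 0.56 rad (32 deg) from level. Origin: centre of the screen face, 82 mm up. x up the slope (130 mm), y along the 200 mm to the end away from the lever, z out of the screen. Lip at the lower edge, 4 mm proud. Sprung: gives along -z from about 1.5 N, then 0.5 N per mm, hard stop after 12 mm.
- stand: The stand, fixed to the counter: aluminium foot 170 x 200 x 18 mm. Origin: centre of the foot's underside; x points from its front (towards the robot) to its back, y along the tablet's length, z up. The tablet's centre is straight above the origin. The lever's pivot is at (30, -140, 38) mm.
- lever (a joint): Lock lever at the -y side of the stand: steel arm with black paddle, 115 mm long, pivot at the back, paddle towards the robot. 0: raised 0.5 rad above level (start); grows as it is pressed, to a stop at 0.58. A spring pushes it up, 3 N at the paddle, about 10 N near 0.3 where it rides over a detent pin; past that the pin holds it down at about 0.5.
- lever_pad (a point): Centre of the upper face of the lever's black paddle (40 x 26 mm), 95 mm from the pivot; about 89 mm above the counter when raised, about 40 mm when locked. It moves with the lever.
- wiper: Wiping block, lies in its tray: firm grey pad 90 x 40 x 10 mm below, white plastic back 94 x 44 mm up to 22 mm height, and on it an upright white grip rib 80 mm long (along x), 18 mm thick (along y), reaching 64 mm above the pad's underside. Mass about 160 g. Origin: centre of the pad's underside; x along its length, z up out of the rib.
- tray: Shallow wooden tray fixed to the counter, 130 (x) x 76 (y) mm outside, 120 x 66 mm inside, floor 5 mm thick, rim 12 mm above the counter. Origin: centre of its underside.
- tongs: Steel sugar tongs lying on the counter, 145 mm long, 12 mm high. Origin: centre of underside. Leave alone.
- butter_dish: Glass butter dish with cover, 100 x 190 x 74 mm. Origin: centre of underside. Leave alone.
- juicer: Yellow plastic citrus juicer, 125 mm across, 83 mm high. Origin: centre of underside. Leave alone.
- shaker: Empty steel shaker with a flip-top lid, 70 mm across, 164 mm high. Origin: centre of underside. Leave alone.
- mug: White ceramic mug standing on the counter, 82 mm across, 92 mm high, handle at its +y side. Origin: centre of underside. Leave alone.
Mind the look-alikes: they are no part of the job. What is shaped like the wiper but blue is not meant.

How it is judged (in metres and radians):
On the way, in this order (a step that is already met when the one before it is completed fails the run):
1. the lock lever is pressed down and stays down (value of joint lever above 0.42 rad), for 0.3 s.
2. the wiper lies flat on the screen's middle band with light pressure (0.7 to 16 N), at the lever's end of the screen (contact force between wiper and tablet between 0.7 and 16 N and x of wiper in the frame of tablet between -0.03 and 0.03 m and angle between the z axis of wiper and the z axis of tablet, either way round below 0.2 rad and value of joint lever above 0.42 rad and y of wiper in the frame of tablet below -0.058 m), for 0.04 s.
3. the wiper lies flat on the screen's middle band with light pressure (0.7 to 16 N), a quarter of the way across (contact force between wiper and tablet between 0.7 and 16 N and x of wiper in the frame of tablet between -0.03 and 0.03 m and angle between the z axis of wiper and the z axis of tablet, either way round below 0.2 rad and value of joint lever above 0.42 rad and y of wiper in the frame of tablet between -0.05 and -0.028 m), for 0.04 s.
4. the wiper lies flat on the screen's middle band with light pressure (0.7 to 16 N), near the middle (contact force between wiper and tablet between 0.7 and 16 N and x of wiper in the frame of tablet between -0.03 and 0.03 m and angle between the z axis of wiper and the z axis of tablet, either way round below 0.2 rad and value of joint lever above 0.42 rad and y of wiper in the frame of tablet between -0.02 and 0 m), for 0.04 s.
5. the wiper lies flat on the screen's middle band with light pressure (0.7 to 16 N), just past the middle (contact force between wiper and tablet between 0.7 and 16 N and x of wiper in the frame of tablet between -0.03 and 0.03 m and angle between the z axis of wiper and the z axis of tablet, either way round below 0.2 rad and value of joint lever above 0.42 rad and y of wiper in the frame of tablet between 0.008 and 0.028 m), for 0.04 s.
6. the wiper lies flat on the screen's middle band with light pressure (0.7 to 16 N), three quarters across (contact force between wiper and tablet between 0.7 and 16 N and x of wiper in the frame of tablet between -0.03 and 0.03 m and angle between the z axis of wiper and the z axis of tablet, either way round below 0.2 rad and value of joint lever above 0.42 rad and y of wiper in the frame of tablet between 0.035 and 0.053 m), for 0.04 s.
7. the wiper lies flat on the screen's middle band with light pressure (0.7 to 16 N), at the far end of the screen (contact force between wiper and tablet between 0.7 and 16 N and x of wiper in the frame of tablet between -0.03 and 0.03 m and angle between the z axis of wiper and the z axis of tablet, either way round below 0.2 rad and value of joint lever above 0.42 rad and y of wiper in the frame of tablet above 0.06 m), for 0.04 s.
At the end, for the whole second after the job is handed in: The lever is locked down (above 0.42 rad), and the wiper lies released and still on the tray's floor, pad down, level to 0.1 rad, within 20 mm along and 18 mm across of the tray's centre (value of joint lever above 0.42 rad and x of wiper in the frame of tray between -0.02 and 0.02 m and y of wiper in the frame of tray between -0.018 and 0.018 m and z of wiper in the frame of tray between 0.002 and 0.009 m and angle between wiper's own z axis and vertical below 0.1 rad and linear speed of wiper below 0.02 m/s); the robot touches nothing.
It fails at once if the wiper is pressed on the tablet with more than 25 N (contact force between wiper and tablet above 25 N).
It fails at once if the tongs, butter dish, juicer, shaker or mug is moved more than 40 mm (distance of any of tongs, butter_dish, juicer, shaker, mug from where it was at the start of the episode above 0.04 m).
It also fails if it takes over 69 s, if anything falls off the work surface, if the arm or the gripper's body presses on something with over 40 N, if the wrist force passes 120 N, or if a joint passes its speed limit or range.

## Robot

A 6-joint arm with a two-finger parallel gripper is mounted at the origin on the work surface. World frame = base frame: x ahead of the robot, y to its left, z up, the work surface at z = 0. Lengths are in m, angles in degrees, forces in N, time in s.
With the tool pointing down it reaches from about 0.325 to 0.775 m from the base axis. Payload 5.5 kg.
Tool frame: the origin (TCP) lies midway between the tips of the shut fingers; the grasp point (between the pads) lies 19 mm behind it; z points along the fingers, y is the line along which they close (so a half turn about z gives the same grasp; the last joint's range is limited). The gripper opens to 85 mm and grips with 20 to 120 N. Pads are 22 mm wide; open, the fingers measure 114 mm over their backs; the gripper's body (76 mm by 85 mm) begins 54 mm behind the grasp point. The pads swing forward as they close: fully open they stand 13 mm farther back than shut.
Start: joints at [-73.952, 5.22, 70.514, -0, 104.267, -3.249], TCP at [0.198, -0.566, 0.231] pointing down, gripper open.
Joint ranges: [-164.24, 164.24], [-49.07, 125.15], [9.68, 141.18], [-86.29, 266.29], [3.28, 154.24], [-151.56, 151.56]. Speed limits (degrees/s): [147.25, 147.25, 172.46, 180, 180, 180].

## Interface

Orientations are given as a 3x3 rotation matrix whose columns are the frame's x, y, z axes.
In Python, from bench import robot gives the robot as it stands.
- The arm moves only by the shell command python3 -m pendant 'ROWS' [FORCE]. ROWS is a JSON object of lists of equal length, an entry for each row: "linear": the shift along the world's x, y, z normalised to -1 to 1, where 1 is 0.5 m, a list of three; "turn": the turn, a rotation vector about the world's x, y, z normalised to -1 to 1, where 1 is 60 degrees, a list of three; "hand": the closure, from -1 (fully open) to 1 (shut). In form: {"linear": [[tx, ty, tz], ...], "turn": [[wx, wy, wz], ...], "hand": [hand, ...]}. A call has 1 to 12 rows; each row shifts and turns the commanded pose from where the row before left it; what a row does not reach is not made up. A row lasts 1/10 s, in which the tool goes at most 50 mm and 8.59 degrees, less where a joint would pass 70% of its speed; a pose out of reach is approached as far as the arm can. A call with a number of a shift or a turn outside -1 to 1 is refused whole. A call with a gripper value outside its range is refused whole. The fingers move at their own pace and stop on an object; FORCE is the grip in N (left out, the last holds). Time passes only in rows, so rows that do not move let the fingers close. It gives the time, the measured TCP pose, the force, the opening and the grip force at its end, in the units of the state.
- robot.sense(): the state, without advancing time (a new reading comes with each control period).
- robot.snapshot(name): name is "side" or "top"; returns a dict with "pixels" (384x512x3 uint8, red, green, blue), "fx", "fy", "cx", "cy" (pixels), "R" (3x3) and "t" (3): a world point X has camera coordinates R X + t. Camera axes: x right, y down, z forward; pixel columns grow to the right and rows downward; lengths in m; the calibration is good to about 2 mm. A picture is of the moment at which its call begins. There is no depth.
- robot.hand_in(): hands the job in; it is judged then, once.
The state is a dict: "time": time; "q": joint angles; "dq": joint speeds; "joint_torque": joint torques, N m; "eef_pos": TCP position; "tool_rot": TCP orientation; "force": force on the tool from outside, world axes, zero at the start; "moment": the same for the moment, N m; "opening": finger opening in m; "finger_force": force on a finger pad.
Only numpy, scipy, OpenCV 4.12 (cv2) and the standard library are available. Lean on these libraries where they do the work, as an engineer would, in place of code of your own. Each camera call takes 0.05 s, during which the arm holds its last target. There are 200 camera calls.

## Working session

There is one attempt and no reset: what is moved stays moved. The work goes in short steps, Python scripts to look and compute and a shell command to move; the robot and the scene stay as the last step left them, time stands still between calls to the robot, and variables do not carry over. Pictures are saved under pics/ and viewed, at most 10 in all, crops included, and the job is handed in when it is done.

```bash
mkdir -p pics; python3 - <<'E'
from bench import robot
import cv2,pickle
for n in("side","top"):
    s=robot.snapshot(n); pickle.dump(s,open(n+".pkl","wb"))
    cv2.imwrite(f"pics/{n}0.png",cv2.resize(s["pixels"][:,:,::-1],(800,600),interpolation=cv2.INTER_CUBIC))
    print(n,s["fx"],s["fy"],s["cx"],s["cy"],s["R"],s["t"])
st=robot.sense();print(st["time"],st["force"],st["opening"],st["tool_rot"],st["eef_pos"])
E
```

```text
side 485.94085121616445 485.94085121616445 259.193760126842 192.03906644337636 [[-0.99472328 -0.10036118 -0.0212893 ]
 [-0.02998916  0.48288288 -0.87517128]
 [ 0.09811346 -0.8699148  -0.48334459]] [0.58332851 0.12982408 1.75371629]
top 386.47071146200057 386.47071146200057 248.3310174821059 191.84476687885925 [[-0.00243041 -0.99975201 -0.02213618]
 [-0.99471455  0.00468928 -0.10257182]
 [ 0.10265018  0.02176989 -0.99447927]] [-0.04524252  0.56754155  1.10707877]
0.1 [-0.01658665  0.27784092 -0.12886962] 0.08545567651532995 [[ 9.43824110e-01  3.30447869e-01 -5.04803417e-04]
 [ 3.30448243e-01 -9.43822562e-01  1.71177138e-03]
 [ 8.92063499e-05 -1.78242250e-03 -9.99998408e-01]] [ 0.19817767 -0.5660599   0.23022546]
```

View pics/top0.png

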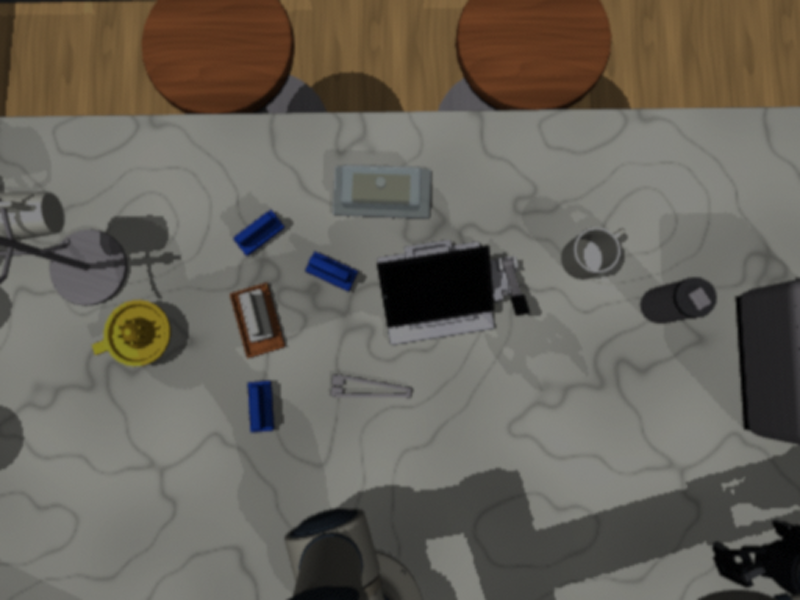

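View pics/side0.png

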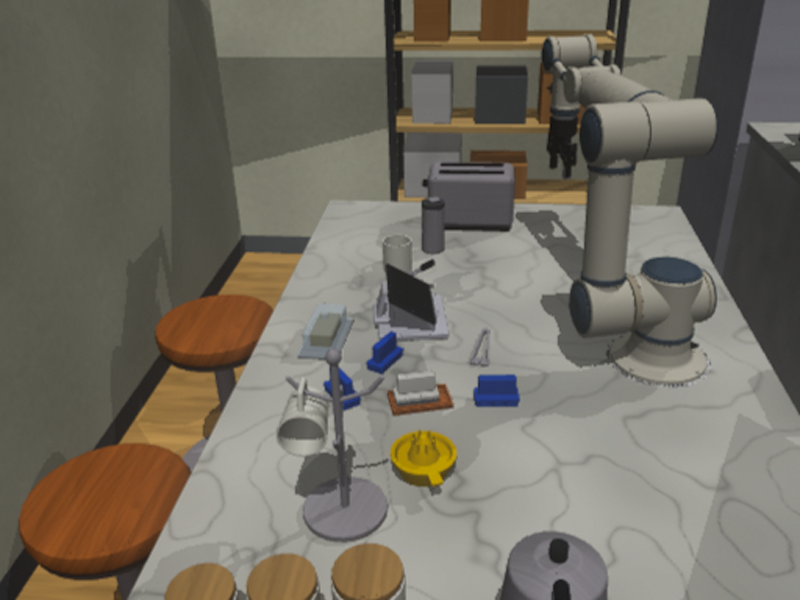

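The top view shows the tablet at about (438,285), the lever paddle at (521,304) and the tray with the white wiper at (258,319). The blue decoys are at (260,232), (332,270) and (261,406). The side view shows the wiper at about (417,387) and the lever behind the tablet at (425,267). I'll enlarge the work area.

```bash
python3 - <<'E'
import cv2,pickle,numpy as np
s=pickle.load(open("top.pkl","rb"));p=s["pixels"][:,:,::-1]
c=cv2.resize(p[145:235,235:350],(798,625)[:1]+(600,),interpolation=cv2.INTER_CUBIC) if 0 else cv2.resize(p[150:225,238:338],None,fx=8,fy=8,interpolation=cv2.INTER_CUBIC)
cv2.imwrite("pics/top_tab.png",np.clip(c*1.5,0,255).astype(np.uint8))
c=cv2.resize(p[170:240,140:190],None,fx=8,fy=8,interpolation=cv2.INTER_CUBIC)
d=pickle.load(open("side.pkl","rb"))["pixels"][:,:,::-1]
e=cv2.resize(d[225:295,243:293],None,fx=8,fy=8,interpolation=cv2.INTER_CUBIC)
cv2.imwrite("pics/tray.png",np.hstack([c,e]))
E
```

```text
(no output)
```

View pics/top_tab.png

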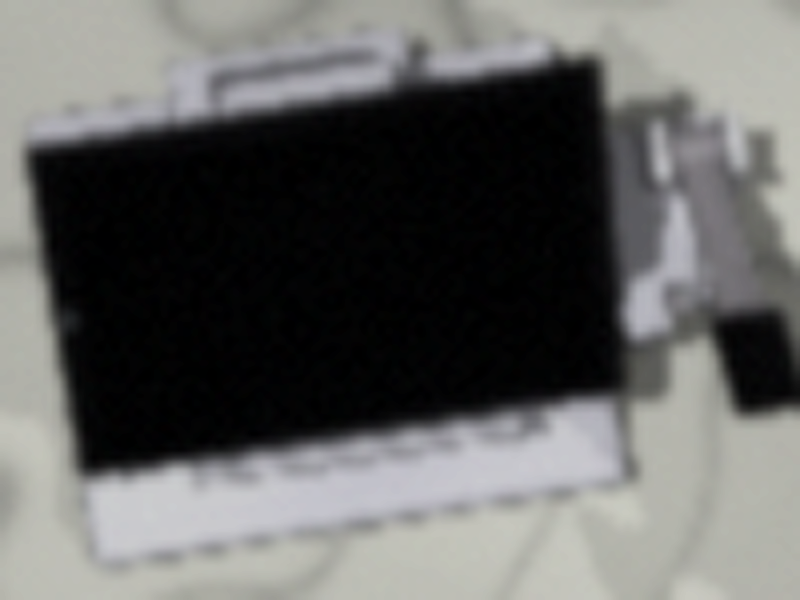

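View pics/tray.png

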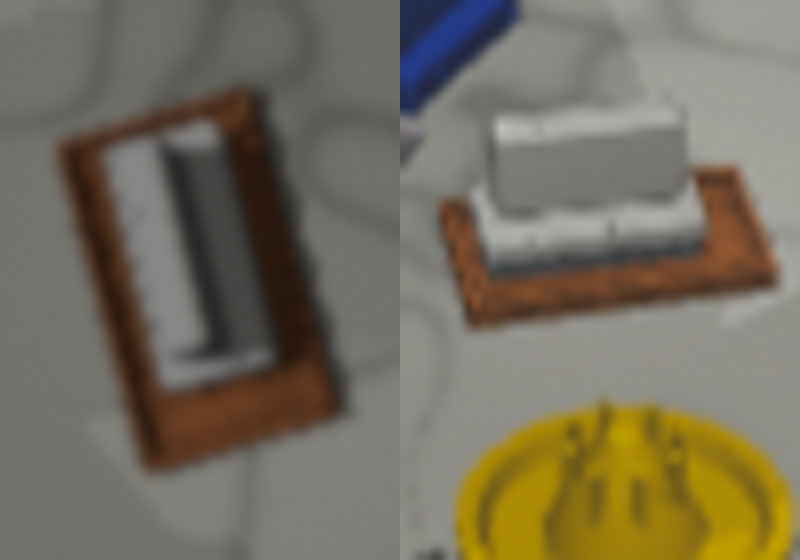

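The tablet crop shows screen corners at (28,148), (598,58), (622,390) and (84,470), the foot's front edge from (105,565) to (632,480), and the paddle near (760,360). The tray crop shows rim corners at (60,145), (250,88), (345,412) and (148,470), with the white wiper lying along the tray slightly off centre. Next I'll fit the poses.

```bash
cat > fit.py <<'E'
import numpy as np,pickle
from scipy.optimize import least_squares
C={n:pickle.load(open(n+".pkl","rb")) for n in("side","top")}
def proj(n,X):
    s=C[n];c=np.asarray(X)@s["R"].T+s["t"]
    return c[...,:2]/c[...,2:]*s["fx"]+[s["cx"],s["cy"]]
def place(p,X):
    c,s=np.cos(p[2]),np.sin(p[2]);X=np.asarray(X,float)
    return X@np.array([[c,-s,0],[s,c,0],[0,0,1]]).T+[p[0],p[1],0]
def fit(obs,p0):
    f=lambda p:np.concatenate([(proj(n,place(p,X))-U).ravel() for n,X,U in obs])
    r=least_squares(f,p0,loss="soft_l1");return r.x,f(r.x).reshape(-1,2).round(1)
E
python3 - <<'E'
from fit import *
U=lambda l,o:np.array(l)/8+o
c,s=np.cos(.56),np.sin(.56)
tab=[(x*c,y,.082+x*s) for x,y in((.065,.1),(.065,-.1),(-.065,-.1),(-.065,.1))]
o=[("top",tab,U([(28,148),(598,58),(622,390),(84,470)],(238,150))),
   ("top",[(-.085,.1,.0),(-.085,-.1,.0)],U([(105,565),(632,480)],(238,150)))]
p,r=fit(o,[.55,0,.1]);print("stand",p,r.tolist())
for a in(.5,0):
    P=place(p,[[.03-.095*np.cos(a)-.0055*np.sin(a),-.14,.038+.095*np.sin(a)+.0055*np.cos(a)]])
    print("pad",P,(proj("top",P)-[238,150])*8,proj("side",P)*1.5625)
t=[(.065,.038,.012),(.065,-.038,.012),(-.065,-.038,.012),(-.065,.038,.012)]
p,r=fit([("top",t,U([(60,145),(250,88),(345,412),(148,470)],(140,170))),
 ("side",[t[0],t[2],t[3]],U([(40,200),(337,165),(372,280)],(243,225)) )],[.5,.25,.2]);print("tray",p,r.tolist())
rib=lambda x,y,z:(x*.04,y*.009,z+.005)
bk=lambda x,y,z:(x*.047,y*.022,z+.005)
w=[("side",[rib(1,1,.064),rib(-1,1,.064),rib(1,-1,.064),rib(-1,-1,.064)],U([(93,140),(287,132),(93,115),(283,108)],(243,225))),
("side",[bk(1,1,.010),bk(-1,1,.010)],U([(90,262),(303,240)],(243,225))),
("top",[rib(1,1,.064),rib(-1,1,.064),bk(-1,-1,.022),bk(1,-1,.022)],U([(103,150),(165,388),(275,360),(218,122)],(140,170)))]
p,r=fit(w,[.5,.25,.2]);print("wiper",p,r.tolist())
E
```

```text
stand [ 0.583597   -0.1376298   0.15710368] [[-0.2, 0.0], [1.0, -0.5], [1.3, -0.1], [-0.2, 1.0], [-0.9, -0.1], [-0.7, -0.1]]
pad [[ 0.55018372 -0.28466843  0.08837213]] [[765.08481405 363.2811796 ]] [[428.65817271 261.77747184]]
pad [[ 0.54130165 -0.28607543  0.0435    ]] [[745.03066153 399.46657964]] [[432.10803403 276.69289432]]
tray [0.53362525 0.20241375 0.26751136] [[-0.1, -1.5], [0.6, -1.1], [-0.5, 0.2], [-0.6, -0.2], [3.3, 11.3], [0.2, -2.1], [0.8, -3.4]]
wiper [0.5386092  0.20562351 0.25872122] [[0.7, -1.1], [0.6, -2.7], [-0.1, -1.1], [0.0, -2.8], [-0.0, -0.3], [1.4, -0.7], [-0.1, -0.6], [-1.3, -3.2], [-0.7, 0.5], [-1.1, -0.4]]
```

```bash
python3 - <<'E'
from fit import *
U=lambda l,o:np.array(l)/8+o
t=[(.065,.038,.012),(.065,-.038,.012),(-.065,-.038,.012),(-.065,.038,.012)]
o=[("top",t,U([(60,145),(250,88),(345,412),(148,470)],(140,170))),
 ("side",t,U([(72,318),(45,200),(335,165),(375,275)],(243,225)))]
for oo in(o,o[:1],o[1:]):
    p,r=fit(oo,[.5,.25,.2]);print("tray",p,r.tolist())
rib=lambda x,y,z:(x*.04,y*.009,z+.005)
bk=lambda x,y,z:(x*.047,y*.022,z+.005)
w=[("side",[rib(1,1,.064),rib(-1,1,.064),rib(1,-1,.064),rib(-1,-1,.064)],U([(93,140),(287,132),(93,115),(283,108)],(243,225))),
("side",[bk(1,1,.010),bk(-1,1,.010)],U([(90,262),(303,240)],(243,225))),
("top",[rib(1,1,.064),bk(-1,1,.022),bk(-1,-1,.022),bk(1,-1,.022)],U([(103,150),(165,388),(275,360),(218,122)],(140,170)))]
for oo in(w,w[:2],w[2:]):
    p,r=fit(oo,[.5,.25,.2]);print("wiper",p,r.tolist())
s=[.5836,-.1376,.1571]
tab=lambda x,y,z:place(s,[(x*np.cos(.56)-z*np.sin(.56),y,.082+x*np.sin(.56)+z*np.cos(.56))])
print((np.vstack([proj("side",tab(.065,.1,0)),proj("side",tab(-.065,.1,0)),proj("side",tab(.065,-.1,0))])*1.5625).round(1))
E
```

```text
tray [0.5321877  0.20366784 0.29255645] [[-0.9, -0.6], [-0.4, -0.8], [-0.5, 0.2], [-0.4, 0.4], [0.0, -3.0], [-0.6, -1.6], [0.5, -2.1], [1.0, -2.8]]
tray [0.53164235 0.20193092 0.29213705] [[-0.4, -0.4], [0.1, -0.6], [0.1, 0.4], [0.1, 0.6]]
tray [0.53191497 0.21676049 0.28479974] [[-0.5, -0.6], [-0.9, 0.6], [0.5, 0.2], [0.8, -0.3]]
wiper [0.53939907 0.20553401 0.26083183] [[0.5, -1.1], [0.3, -2.8], [-0.4, -1.1], [-0.2, -2.8], [-0.2, -0.3], [1.2, -0.8], [-0.1, -0.8], [-1.4, 0.6], [-0.7, 0.2], [-1.1, -0.7]]
wiper [0.5388325  0.21414649 0.17422512] [[-0.0, -0.2], [0.3, -0.6], [-0.4, -0.2], [0.2, -0.8], [-1.1, 0.6], [0.8, 1.6]]
wiper [0.53869538 0.20313677 0.27618331] [[0.5, -0.5], [-0.3, 0.9], [0.4, 0.2], [-0.6, -0.5]]
[[390.  297.8]
 [436.7 320.9]
 [387.  260.6]]
```

```bash
python3 -m pendant '{"linear":[[0.1,0.08,0],[0.1,0.08,0],[0.1,0.08,0],[0.1,0.08,0],[0.1,0.08,0],[0.1,0.08,0],[0.1,0.08,-0.02],[0,0,-0.05],[0,0,0],[0,0,0]],"turn":[[0,0,0],[0,0,0],[0,0,0],[0,0,0],[0,0,0],[0,0,0],[0,0,0],[0,0,0],[0,0,0],[0,0,0]],"hand":[1,1,1,1,1,1,1,1,1,1]}' 60
```

```text
time: 1.1
eef_pos: [0.4705, -0.348, 0.1978]
tool_rot: [[0.944, 0.33, -0.002], [0.33, -0.944, 0.001], [-0.002, -0.002, -1.0]]
force: [-0.6, -0.2, 0.3]
opening: 0.0004
finger_force: 0.0
```

```bash
python3 -m pendant '{"linear":[[0.04,0.032,-0.02],[0.04,0.032,-0.02],[0.04,0.032,-0.05],[0.03,0.032,-0.05],[0,0,-0.05],[0,0,0],[0,0,0]],"turn":[[0,0,0],[0,0,0],[0,0,0],[0,0,0],[0,0,0],[0,0,0],[0,0,0]],"hand":[1,1,1,1,1,1,1]}' 60
```

```text
time: 1.8
eef_pos: [0.5457, -0.2853, 0.1048]
tool_rot: [[0.944, 0.329, 0.0], [0.329, -0.944, -0.0], [0.0, 0.001, -1.0]]
force: [-0.4, -0.2, 0.7]
opening: 0.0002
finger_force: 0.0
```

```bash
python3 -m pendant '{"linear":[[0,0,-0.02],[0,0,-0.02],[0,0,-0.02],[0,0,-0.02],[0,0,-0.02],[0,0,-0.01],[0,0,-0.01],[0,0,0]],"turn":[[0,0,0],[0,0,0],[0,0,0],[0,0,0],[0,0,0],[0,0,0],[0,0,0],[0,0,0]],"hand":[1,1,1,1,1,1,1,1]}'
```

```text
time: 2.6
eef_pos: [0.5455, -0.2839, 0.0427]
tool_rot: [[0.944, 0.33, -0.002], [0.33, -0.944, 0.001], [-0.001, -0.001, -1.0]]
force: [-2.7, -0.0, 3.9]
opening: -0.0
finger_force: 2.0
```

```bash
python3 -m pendant '{"linear":[[0,0,-0.006],[0,0,-0.004],[0,0,0]],"turn":[[0,0,0],[0,0,0],[0,0,0]],"hand":[1,1,1]}'
```

```text
time: 2.9
eef_pos: [0.5462, -0.2841, 0.0386]
tool_rot: [[0.944, 0.33, 0.0], [0.33, -0.944, -0.0], [0.0, 0.0, -1.0]]
force: [-2.7, 0.2, 4.7]
opening: 0.0002
finger_force: 2.1
```

```bash
python3 -m pendant '{"linear":[[0,0,-0.005],[0,0,0],[0,0,0.03],[0,0,0.06],[0,0,0.1],[-0.02,0.06,0.1],[-0.02,0.1,0],[0,0.1,0],[0,0.1,0]],"turn":[[0,0,0],[0,0,0],[0,0,0],[0,0,0],[0,0,0],[0,0,0],[0,0,0],[0,0,0],[0,0,0]],"hand":[1,1,1,1,1,1,-1,-1,-1]}'
python3 - <<'E'
from bench import robot
import cv2,numpy as np
p=robot.snapshot("side")["pixels"][:,:,::-1]
a=cv2.resize(p[150:225,230:300],None,fx=5.5,fy=8,interpolation=cv2.INTER_CUBIC)
p=robot.snapshot("top")["pixels"][:,:,::-1]
b=cv2.resize(p[150:225,300:350],None,fx=8,fy=8,interpolation=cv2.INTER_CUBIC)
cv2.imwrite("pics/lever.png",np.clip(np.hstack([a,b])*1.4,0,255).astype(np.uint8))
E
```

```text
time: 3.8
eef_pos: [0.5278, -0.1081, 0.1743]
tool_rot: [[0.944, 0.33, 0.002], [0.33, -0.944, 0.0], [0.002, 0.001, -1.0]]
force: [0.3, 0.3, 0.1]
opening: 0.0434
finger_force: 0.0
```

View pics/lever.png

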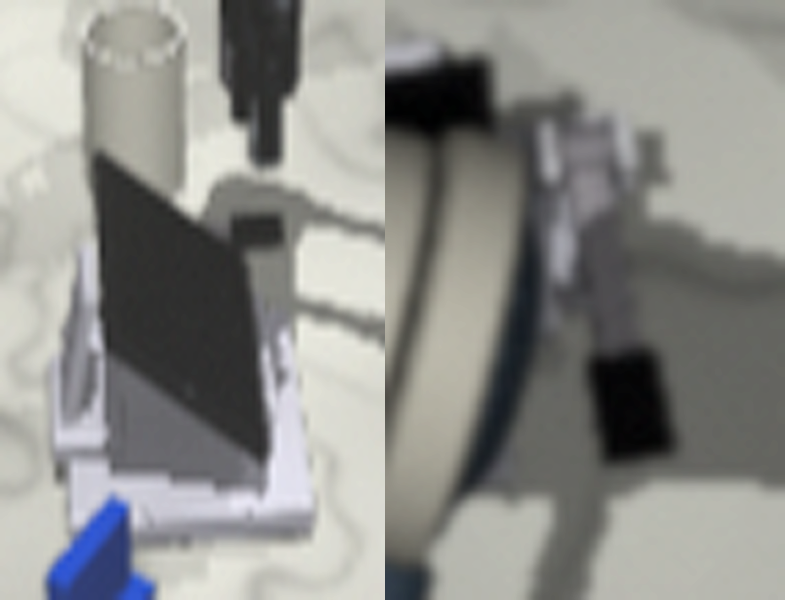

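The paddle now appears at (632,403) in the top panel, where I predicted the locked position, so the lever is locked. The side camera shows a vertical bias of about 2 px, so I'll check it against the known fingertip and turn toward the wiper.

```bash
python3 - <<'E'
from fit import *
R=np.array([[0.944,0.33,0.002],[0.33,-0.944,0],[0.002,0.001,-1]]);t=np.array([.5278,-.1081,.1743])
for s in(1,-1):
  for b in(0,.005):
    P=t+R@[0,s*.0217,-b]; q=proj("side",P); print(s,b,q,((q-[230,150])*[5.5,8]))
E
python3 -m pendant '{"linear":[[0,0.1,0.02],[0,0.1,0.02],[0,0.1,0.02],[0,0.1,0],[0,0.1,0],[0,0.1,0],[0,0.08,0],[0,0,0],[0,0,0]],"turn":[[0,0,0.14],[0,0,0.14],[0,0,0.14],[0,0,0.14],[0,0,0.14],[0,0,0.14],[0,0,0.1],[0,0,0],[0,0,0]],"hand":[-1,-1,-1,-1,-1,-1,-1,-1,-1]}'
```

```text
1 0 [275.19498042 165.30900721] [248.57239233 122.47205771]
1 0.005 [275.19049927 164.11270712] [248.547746   112.90165695]
-1 0 [278.26588205 170.23511594] [265.46235125 161.88092752]
-1 0.005 [278.26544613 169.02076917] [265.45995374 152.16615337]
time: 4.8
eef_pos: [0.528, 0.2279, 0.2025]
tool_rot: [[0.246, 0.969, -0.0], [0.969, -0.246, -0.0], [-0.0, -0.0, -1.0]]
force: [0.1, -0.6, -0.3]
opening: 0.0855
finger_force: 0.0
```

```bash
python3 -m pendant '{"linear":[[0.004,-0.006,0],[0.004,-0.006,0],[0.004,-0.006,0],[0.004,-0.006,0],[0.004,-0.006,-0.05],[0.004,-0.008,-0.06],[0,-0.006,-0.07],[0,0,0],[0,0,0]],"turn":[[0,0,-0.143],[0,0,-0.143],[0,0,-0.143],[0,0,-0.143],[0,0,-0.143],[0,0,-0.143],[0,0,-0.143],[0,0,0],[0,0,0]],"hand":[-1,-1,-1,-1,-1,-1,-1,-1,-1]}'
python3 - <<'E'
from bench import robot
import cv2,numpy as np
p=robot.snapshot("side")["pixels"][:,:,::-1]
cv2.imwrite("pics/pregrasp.png",cv2.resize(p[205:295,225:315],(600,600),interpolation=cv2.INTER_CUBIC))
E
```

```text
time: 5.7
eef_pos: [0.5399, 0.2041, 0.113]
tool_rot: [[0.963, 0.271, -0.001], [0.271, -0.963, -0.0], [-0.001, 0.0, -1.0]]
force: [1.0, 0.4, 0.6]
opening: 0.0855
finger_force: 0.0
```

View pics/pregrasp.png

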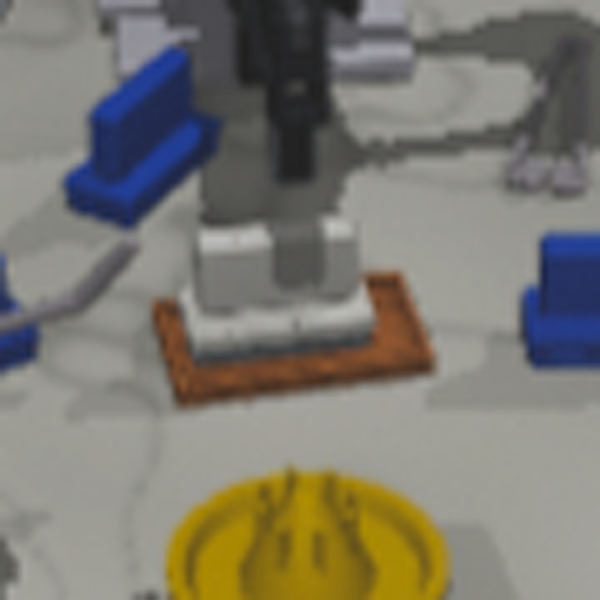

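The near finger is at (297,170), centred over the rib at (279,260) once the 15° yaw is allowed for, and there is clearance all round. Next I'll descend and grasp.

```bash
python3 -m pendant '{"linear":[[0,0.002,-0.05],[0,0.002,-0.05],[0,0,-0.04],[0,0,-0.018],[0,0,0],[0,0,0],[0,0,0],[0,0,0],[0,0,0],[0,0,0],[0,0,0]],"turn":[[0,0,0],[0,0,0],[0,0,0],[0,0,0],[0,0,0],[0,0,0],[0,0,0],[0,0,0],[0,0,0],[0,0,0],[0,0,0]],"hand":[-1,-1,-1,-1,-1,1,1,1,1,1,1]}' 60
```

```text
time: 6.85
eef_pos: [0.5401, 0.2075, 0.0343]
tool_rot: [[0.963, 0.27, 0.001], [0.27, -0.963, 0.0], [0.001, 0.0, -1.0]]
force: [-0.9, -0.8, 2.8]
opening: 0.0175
finger_force: 59.8
```

```bash
cat > tgt.py <<'E'
import numpy as np
from scipy.spatial.transform import Rotation as Ro
from bench import robot
O=np.array([.585,-.134,.082]);y=.157;c,s=np.cos(.56),np.sin(.56)
T=np.c_[[c*np.cos(y),c*np.sin(y),s],[-np.sin(y),np.cos(y),0],[-s*np.cos(y),-s*np.sin(y),c]]
Rt=np.c_[T[:,0],-T[:,1],-T[:,2]]
def show():
    st=robot.sense();R=np.array(st["tool_rot"]);p=np.array(st["eef_pos"])
    print("t",st["time"],"wiper in tablet mm",((T.T@(p+.0293*R[:,2]-O))*1000).round(1),"turn(60deg)",(Ro.from_matrix(Rt@R.T).as_rotvec()/np.radians(60)).round(3),"f in tablet",(T.T@np.array(st["force"])).round(2),"open",st["opening"])
def go(x,yy,h):
    st=robot.sense();p=np.array(st["eef_pos"])
    print("linear total",((O+T@[x,yy,h+.0293]-p)/.5).round(4))
E
python3 -m pendant '{"linear":[[0,0,0.02],[0,0,0.06],[0,0,0.1],[0,0,0.1],[0,0,0.06],[0,0,0]],"turn":[[0,0,0],[0,0,0],[0,0,0],[0,0,0],[0,0,0],[0,0,0]],"hand":[1,1,1,1,1,1]}' 60
python3 - <<'E'
from tgt import *
from fit import proj
import cv2
print(T.round(4));show();go(0,-.073,.04)
st=robot.sense();p=np.array(st["eef_pos"])
a=robot.snapshot("side")["pixels"][:,:,::-1]
q=proj("side",p+[0,0,-.0293]);print(q)
u,v=q.astype(int);cv2.imwrite("pics/lift.png",cv2.resize(a[v-50:v+20,u-35:u+35],(600,600),interpolation=cv2.INTER_CUBIC))
R=np.array(st["tool_rot"])
for X in[(.047,.022,.010),(-.047,.022,.010),(.04,.009,.064),(-.04,.009,.064)]:
    w=p+R@[X[0],-X[1],.0293-X[2]];print((proj("side",w)-[u-35,v-50])*600/70)
E
```

```text
time: 7.45
eef_pos: [0.5417, 0.2081, 0.2111]
tool_rot: [[0.963, 0.27, 0.01], [0.27, -0.963, 0.003], [0.011, -0.0, -1.0]]
force: [0.2, -0.3, -0.7]
opening: 0.0175
finger_force: 59.4
[[ 0.8368 -0.1564 -0.5247]
 [ 0.1325  0.9877 -0.0831]
 [ 0.5312  0.      0.8473]]
t 7.45 wiper in tablet mm [ 62.3 344.7  78.7] turn(60deg) [ 0.112 -0.513 -0.108] f in tablet [-0.19 -0.34 -0.65] open 0.017472300715571053
linear total [ 0.0368 -0.8399 -0.1407]
[265.43636691 209.41176829]
[186.16401696 451.68902881]
[440.33418137 426.52186714]
[196.96600752 302.3222063 ]
[415.46499321 281.83212652]
```

View pics/lift.png

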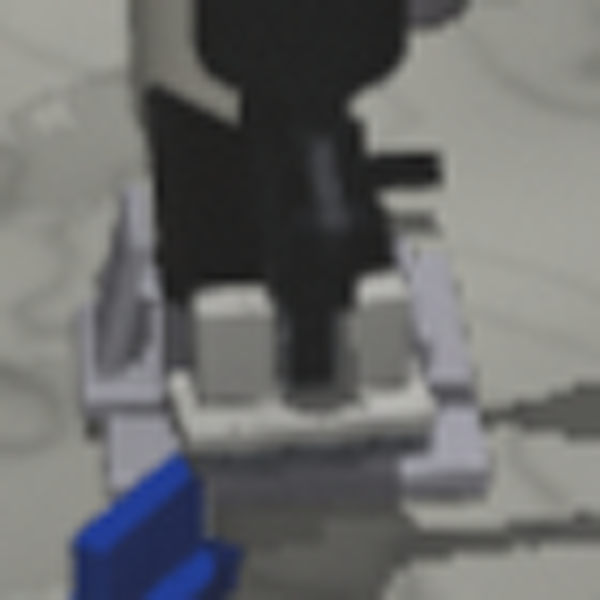

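The lifted wiper matches the prediction: its lower corners are at (190,450) and (435,425), so it is square in the grip. Next I'll swing to a hover over the lever's end.

```bash
python3 -m pendant '{"linear":[[0.004,-0.09,0],[0.004,-0.09,0],[0.004,-0.09,0],[0.004,-0.09,0],[0.004,-0.09,0],[0.004,-0.09,0],[0.004,-0.09,0],[0.004,-0.09,0],[0.004,-0.09,0],[0,-0.03,-0.02],[0,0,0],[0,0,0]],"turn":[[0.012,-0.057,-0.012],[0.012,-0.057,-0.012],[0.012,-0.057,-0.012],[0.012,-0.057,-0.012],[0.012,-0.057,-0.012],[0.012,-0.057,-0.012],[0.012,-0.057,-0.012],[0.012,-0.057,-0.012],[0.012,-0.057,-0.012],[0,0,0],[0,0,0],[0,0,0]],"hand":[1,1,1,1,1,1,1,1,1,1,1,1]}' 60
python3 - <<'E'
from tgt import *
show();go(0,-.073,.015)
E
```

```text
time: 8.7
eef_pos: [0.557, -0.2121, 0.1912]
tool_rot: [[0.845, 0.155, 0.513], [0.132, -0.988, 0.08], [0.519, 0.0, -0.855]]
force: [-0.8, -0.2, -1.9]
opening: 0.0173
finger_force: 59.6
t 8.7 wiper in tablet mm [ 23.8 -72.8  84.4] turn(60deg) [ 0.003 -0.014  0.002] f in tablet [-1.71 -0.02 -1.15] open 0.017257430810899935
linear total [ 0.0323  0.0046 -0.1433]
```

```bash
python3 -m pendant '{"linear":[[0.008,0.001,-0.036],[0.008,0.001,-0.036],[0.008,0.001,-0.036],[0.008,0.001,-0.036],[0,0,0],[0,0,0]],"turn":[[0.003,-0.014,0.002],[0,0,0],[0,0,0],[0,0,0],[0,0,0],[0,0,0]],"hand":[1,1,1,1,1,1]}' 60
python3 - <<'E'
from tgt import *
show();print((T[:,2]*.002/.5).round(4))
E
```

```text
time: 9.3
eef_pos: [0.5741, -0.2091, 0.1218]
tool_rot: [[0.835, 0.159, 0.527], [0.136, -0.987, 0.083], [0.534, 0.002, -0.846]]
force: [-0.1, -1.0, 0.0]
opening: 0.0173
finger_force: 59.6
t 9.3 wiper in tablet mm [  2.2 -72.4  16.4] turn(60deg) [ 0.002  0.003 -0.003] f in tablet [-0.22 -0.92  0.16] open 0.017348106042946447
[-0.0021 -0.0003  0.0034]
```

```bash
python3 -m pendant '{"linear":[[0.004,0.0006,-0.0068],[0.004,0.0006,-0.0068],[0.004,0.0006,-0.0068],[0,0,0],[0,0,0]],"turn":[[0,0,0],[0,0,0],[0,0,0],[0,0,0],[0,0,0]],"hand":[1,1,1,1,1]}' 60
python3 - <<'E'
from tgt import *
show()
E
python3 -m pendant '{"linear":[[0.0021,0.0003,-0.0034],[0.0021,0.0003,-0.0034],[0,0,0],[0,0,0]],"turn":[[0,0,0],[0,0,0],[0,0,0],[0,0,0]],"hand":[1,1,1,1]}' 60
python3 - <<'E'
from tgt import *
show()
E
```

```text
time: 9.8
eef_pos: [0.5799, -0.2097, 0.1115]
tool_rot: [[0.835, 0.157, 0.528], [0.134, -0.988, 0.082], [0.534, 0.003, -0.845]]
force: [0.4, -0.4, -1.0]
opening: 0.0175
finger_force: 59.6
t 9.8 wiper in tablet mm [  1.4 -74.    4.6] turn(60deg) [ 0.002  0.004 -0.001] f in tablet [-0.27 -0.48 -0.99] open 0.01751138040172108
time: 10.2
eef_pos: [0.582, -0.2095, 0.1084]
tool_rot: [[0.834, 0.157, 0.528], [0.135, -0.988, 0.081], [0.534, 0.003, -0.845]]
force: [-1.3, -0.3, 0.3]
opening: 0.0174
finger_force: 60.0
t 10.2 wiper in tablet mm [  1.6 -74.2   0.9] turn(60deg) [ 0.003  0.004 -0.001] f in tablet [-0.99 -0.08  0.96] open 0.01740488373385762
```

```bash
python3 -m pendant '{"linear":[[0.0021,0.0003,-0.0034],[0,0,0],[0,0,0]],"turn":[[0,0,0],[0,0,0],[0,0,0]],"hand":[1,1,1]}' 60
python3 - <<'E'
from tgt import *
show()
E
python3 -m pendant '{"linear":[[0.0021,0.0003,-0.0034],[0,0,0],[0,0,0]],"turn":[[0,0,0],[0,0,0],[0,0,0]],"hand":[1,1,1]}' 60
python3 - <<'E'
from tgt import *
show()
E
python3 -m pendant '{"linear":[[0.0021,0.0003,-0.0034],[0,0,0],[0,0,0]],"turn":[[0,0,0],[0,0,0],[0,0,0]],"hand":[1,1,1]}' 60
python3 - <<'E'
from tgt import *
show()
E
```

```text
time: 10.5
eef_pos: [0.5831, -0.2093, 0.1067]
tool_rot: [[0.834, 0.157, 0.528], [0.135, -0.988, 0.081], [0.534, 0.003, -0.845]]
force: [-0.8, -0.5, 0.7]
opening: 0.0177
finger_force: 59.9
t 10.5 wiper in tablet mm [  1.6 -74.2  -1.2] turn(60deg) [ 0.003  0.004 -0.001] f in tablet [-0.37 -0.33  1.04] open 0.01767945994320317
time: 10.8
eef_pos: [0.5842, -0.2092, 0.105]
tool_rot: [[0.834, 0.157, 0.528], [0.135, -0.988, 0.081], [0.535, 0.003, -0.845]]
force: [-1.0, -0.9, 1.6]
opening: 0.0175
finger_force: 60.1
t 10.8 wiper in tablet mm [  1.7 -74.2  -3.2] turn(60deg) [ 0.003  0.004 -0.001] f in tablet [-0.11 -0.75  1.99] open 0.01749437976353112
time: 11.1
eef_pos: [0.5853, -0.209, 0.1033]
tool_rot: [[0.834, 0.157, 0.528], [0.135, -0.988, 0.081], [0.535, 0.003, -0.845]]
force: [-1.9, -0.4, 3.1]
opening: 0.0172
finger_force: 60.2
t 11.1 wiper in tablet mm [  1.7 -74.2  -5.2] turn(60deg) [ 0.003  0.004 -0.001] f in tablet [-0.02 -0.11  3.64] open 0.01722731433139147
```

```bash
python3 -m pendant '{"linear":[[-0.0019,0.0119,0],[-0.0019,0.0119,0],[-0.0019,0.0119,0],[-0.0019,0.0119,0],[-0.0019,0.0119,0],[-0.0019,0.0119,0]],"turn":[[0,0,0],[0,0,0],[0,0,0],[0,0,0],[0,0,0],[0,0,0]],"hand":[1,1,1,1,1,1]}' 60
python3 - <<'E'
from tgt import *
show()
E
python3 -m pendant '{"linear":[[-0.0019,0.0119,0],[-0.0019,0.0119,0],[-0.0019,0.0119,0],[-0.0019,0.0119,0],[-0.0019,0.0119,0],[-0.0019,0.0119,0]],"turn":[[0,0,0],[0,0,0],[0,0,0],[0,0,0],[0,0,0],[0,0,0]],"hand":[1,1,1,1,1,1]}' 60
python3 - <<'E'
from tgt import *
show()
E
```

```text
time: 11.7
eef_pos: [0.5793, -0.1726, 0.1031]
tool_rot: [[0.834, 0.157, 0.528], [0.135, -0.988, 0.081], [0.534, 0.003, -0.845]]
force: [-1.7, -2.8, 2.1]
opening: 0.0171
finger_force: 60.3
t 11.7 wiper in tablet mm [  1.5 -37.3  -5.2] turn(60deg) [ 0.002  0.004 -0.001] f in tablet [-0.69 -2.54  2.97] open 0.01708189983254981
time: 12.3
eef_pos: [0.5736, -0.137, 0.103]
tool_rot: [[0.835, 0.157, 0.528], [0.135, -0.988, 0.081], [0.534, 0.003, -0.845]]
force: [-1.8, -3.0, 2.3]
opening: 0.0175
finger_force: 60.3
t 12.3 wiper in tablet mm [ 1.3 -1.2 -5.3] turn(60deg) [ 0.002  0.004 -0.001] f in tablet [-0.66 -2.7   3.15] open 0.01753463255590428
```

```bash
python3 -m pendant '{"linear":[[-0.0019,0.0119,0],[-0.0019,0.0119,0],[-0.0019,0.0119,0],[-0.0019,0.0119,0],[-0.0019,0.0119,0],[-0.0019,0.0119,0]],"turn":[[0,0,0],[0,0,0],[0,0,0],[0,0,0],[0,0,0],[0,0,0]],"hand":[1,1,1,1,1,1]}' 60
python3 - <<'E'
from tgt import *
show()
E
python3 -m pendant '{"linear":[[-0.0019,0.0119,0],[-0.0019,0.0119,0],[-0.0019,0.0119,0],[-0.0019,0.0119,0],[-0.0019,0.0119,0],[-0.0019,0.0119,0],[-0.0019,0.0119,0],[0,0,0],[0,0,0]],"turn":[[0,0,0],[0,0,0],[0,0,0],[0,0,0],[0,0,0],[0,0,0],[0,0,0],[0,0,0],[0,0,0]],"hand":[1,1,1,1,1,1,1,1,1]}' 60
python3 - <<'E'
from tgt import *
show()
E
```

```text
time: 12.9
eef_pos: [0.5679, -0.1013, 0.103]
tool_rot: [[0.835, 0.157, 0.528], [0.135, -0.988, 0.081], [0.534, 0.003, -0.845]]
force: [-2.0, -3.5, 1.9]
opening: 0.0172
finger_force: 60.3
t 12.9 wiper in tablet mm [ 1.3 34.9 -5.2] turn(60deg) [ 0.002  0.004 -0.001] f in tablet [-1.17 -3.14  2.94] open 0.017219950024648552
time: 13.8
eef_pos: [0.5612, -0.0591, 0.1029]
tool_rot: [[0.835, 0.158, 0.528], [0.135, -0.987, 0.083], [0.534, 0.001, -0.845]]
force: [-2.8, 0.9, 1.9]
opening: 0.0173
finger_force: 60.3
t 13.8 wiper in tablet mm [ 1.2 77.7 -5.3] turn(60deg) [ 0.001  0.003 -0.002] f in tablet [-1.22  1.32  3.05] open 0.017321184043835047
```

```bash
python3 -m pendant '{"linear":[[-0.005,-0.0008,0.008],[-0.01,-0.0017,0.017],[-0.02,-0.003,0.034],[-0.01,0,0.06],[0,0,0.08],[0,0.03,0.06],[0,0.06,0],[0,0.08,0],[0,0.08,0],[0,0.08,0],[0,0,0],[0,0,0]],"turn":[[0,0,0],[0,0,0],[0,0,0],[0,0,0],[0,0,0],[-0.02,0.1,0.02],[-0.023,0.103,0.022],[-0.023,0.103,0.022],[-0.023,0.103,0.022],[-0.023,0.103,0.022],[0,0,0],[0,0,0]],"hand":[1,1,1,1,1,1,1,1,1,1,1,1]}' 60
cat > back.py <<'E'
from tgt import *
def back(p):
    st=robot.sense();R=np.array(st["tool_rot"]);G=np.array([[.961,.276,0],[.276,-.961,0],[0,0,-1.]])
    G[:,0]=[np.cos(.28),np.sin(.28),0];G[:,1]=[np.sin(.28),-np.cos(.28),0]
    print(st["time"],"lin",((np.array(p)-st["eef_pos"])/.5).round(4),"turn",(Ro.from_matrix(G@R.T).as_rotvec()/np.radians(60)).round(3),st["force"],st["opening"])
E
python3 -c "from back import *;back([.535,.206,.06])"
```

```text
time: 15.0
eef_pos: [0.5391, 0.1028, 0.2309]
tool_rot: [[0.962, 0.273, 0.012], [0.273, -0.962, 0.001], [0.012, 0.003, -1.0]]
force: [0.6, 0.1, -0.8]
opening: 0.017
finger_force: 59.5
15.0 lin [-0.0082  0.2064 -0.3419] turn [-0.001  0.012  0.003] [ 0.57379576  0.06284518 -0.80801957] 0.017017720180968848
```

```bash
python3 -m pendant '{"linear":[[-0.002,0.07,0],[-0.002,0.07,0],[-0.004,0.066,0],[0,0,-0.06],[0,0,-0.08],[0,0,-0.08],[0,0,-0.04],[0,0,0],[0,0,0]],"turn":[[-0.001,0.012,0.003],[0,0,0],[0,0,0],[0,0,0],[0,0,0],[0,0,0],[0,0,0],[0,0,0],[0,0,0]],"hand":[1,1,1,1,1,1,1,1,1]}' 60
python3 - <<'E'
from back import *
back([.535,.2065,.036])
import cv2
a=robot.snapshot("side")["pixels"][:,:,::-1]
cv2.imwrite("pics/preplace.png",cv2.resize(a[215:285,235:305],(600,600),interpolation=cv2.INTER_CUBIC))
E
```

```text
time: 15.9
eef_pos: [0.5353, 0.2039, 0.1044]
tool_rot: [[0.962, 0.273, 0.005], [0.273, -0.962, 0.001], [0.005, 0.0, -1.0]]
force: [-0.3, 0.8, 0.5]
opening: 0.0167
finger_force: 59.5
15.9 lin [-0.0006  0.0053 -0.1367] turn [-0.001  0.005  0.004] [-0.31730551  0.75303769  0.49725452] 0.016726261366667293
```

View pics/preplace.png

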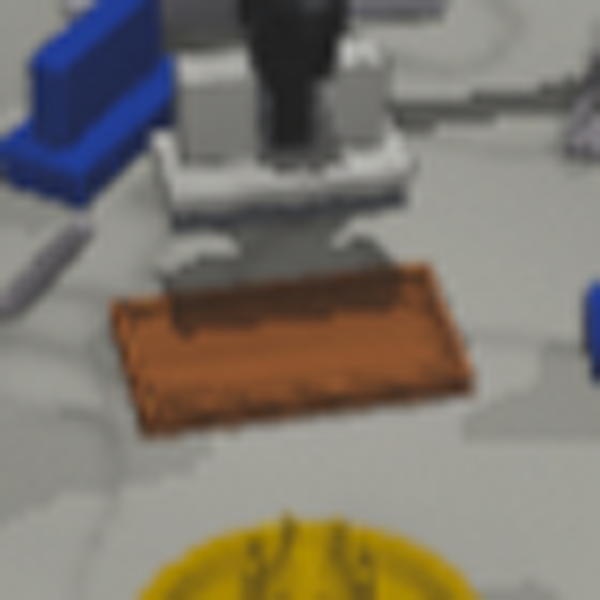

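The held wiper is level and parallel to the tray. Its pad spans columns 178–405 and the tray 112–472, so it is centred. Next I'll lower it and release.

```bash
python3 -m pendant '{"linear":[[0,0.005,-0.04],[0,0,-0.04],[0,0,-0.03],[0,0,-0.014],[0,0,-0.008],[0,0,-0.004],[0,0,0],[0,0,0]],"turn":[[-0.001,0.005,0.004],[0,0,0],[0,0,0],[0,0,0],[0,0,0],[0,0,0],[0,0,0],[0,0,0]],"hand":[1,1,1,1,1,1,1,1]}' 60
```

```text
time: 16.75
eef_pos: [0.5353, 0.2077, 0.0354]
tool_rot: [[0.96, 0.279, -0.001], [0.279, -0.96, -0.0], [-0.001, -0.0, -1.0]]
force: [-0.4, 0.6, -1.7]
opening: 0.0169
finger_force: 59.6
```

```bash
python3 -m pendant '{"linear":[[0,0,-0.003],[0,0,0],[0,0,0],[0,0,0],[0,0,0],[0,0,0],[0,0,0]],"turn":[[0,0,0],[0,0,0],[0,0,0],[0,0,0],[0,0,0],[0,0,0],[0,0,0]],"hand":[1,1,-1,-1,-1,-1,-1]}' 60
python3 -m pendant '{"linear":[[0,0,0.04],[0,0,0.08],[0,0,0.1],[0,0,0.1],[-0.06,-0.06,0.04],[-0.1,-0.08,0],[-0.1,-0.08,0],[0,0,0],[0,0,0]],"turn":[[0,0,0],[0,0,0],[0,0,0],[0,0,0],[0,0,0],[0,0,0],[0,0,0],[0,0,0],[0,0,0]],"hand":[-1,-1,-1,-1,-1,-1,-1,-1,-1]}'
python3 - <<'E'
from bench import robot
import cv2,numpy as np
p=robot.snapshot("side")["pixels"][:,:,::-1]
a=cv2.resize(p[150:300,225:300],(300,600),interpolation=cv2.INTER_CUBIC)
p=robot.snapshot("top")["pixels"][:,:,::-1]
b=cv2.resize(p[150:240,140:215],(500,600),interpolation=cv2.INTER_CUBIC)
cv2.imwrite("pics/final.png",np.hstack([a,b]))
E
```

```text
time: 17.45
eef_pos: [0.5348, 0.2076, 0.0329]
tool_rot: [[0.96, 0.279, -0.003], [0.279, -0.96, -0.001], [-0.003, -0.0, -1.0]]
force: [-0.8, 0.7, -0.1]
opening: 0.0849
finger_force: 0.0
time: 18.35
eef_pos: [0.4265, 0.1148, 0.2137]
tool_rot: [[0.961, 0.278, -0.0], [0.278, -0.961, -0.0], [-0.0, -0.0, -1.0]]
force: [1.4, 0.4, 0.1]
opening: 0.0855
finger_force: 0.0
```

View pics/final.png

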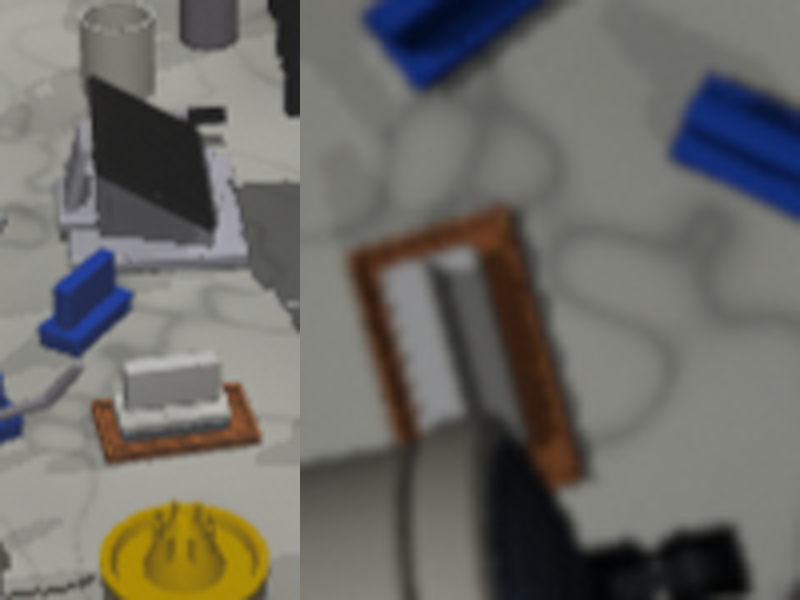

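The wiper sits flat and centred in the tray, at (172,395) in the side panel. The paddle is still at its locked position (207,115), and nothing else has moved. I'm handing it in.

```bash
python3 -c "
from bench import robot
print(robot.hand_in())"
```

```text
the job is handed in; nothing more can be done
None
```

I locked the lever, wiped the screen from end to end at an estimated 4 N, put the wiper back flat in its tray, and handed the job in at about 18 s; the hand-in gave no verdict.

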